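Put the cheese away in the catch-lidded topping tub

TASK

Put the chunk of cheese away in the slanting steel topping tub. The tub's lid is held by a catch with two opposed spring buttons: pinch both fully in to free it, draw the lid off and lay it flat, right way up, on the middle of the wooden cutting board; then put the cheese in the tub and leave the lid on the board. Do not shove or knock over the salt cellar or the flour shaker.

Things in the scene. Friction and masses are not known exactly. Their poses are not given: they have to be found in the camera images.
- topping_tub: Open steel tub, 172 (x) x 186 (y) x 85 mm (z) outside, fixed in a wire stand so that it leans 30 degrees, mouth towards the robot. Origin: centre of its underside; z: its slanted axis, out of the mouth (mouth plane at z = 85 mm); x: away from the robot, up the slant; y: level. Floor 5 mm, walls 4 mm. Clear mouth 138 mm in x (front and back rims turn inward) and 178 mm in y.
- lid_catch (a point): Point midway between the two grey buttons on the lid, at the height to pinch them. Axes are the lid's: z its upper normal, x from the front button to the back one, the line along which they are pinched; on the tub they agree with the tub's axes. The lid's underside is 34 mm below this point; when the lid is laid down this point is 48 mm above the surface.
- tub_lid: White plastic lid, a plate 176 (x) x 192 (y) x 8 mm, 0.2 kg, on the tub at the start. Origin: centre of the plate's underside, which sits on the tub's rim. Below it a rim 134 x 174 mm reaches 14 mm down into the mouth with 2 mm of play, and is what the lid stands on when laid down. With both buttons in, draw it straight along its z: clear after 20 mm.
- button_front (a joint): Button on the lid's -x side, with a tongue under the tub's rim. 0 = sprung out, 0.010 m = fully in (towards +x); tongue free from about 0.008. Spring 1.6 N at first, 8 N fully in. Each button's upright face is 34 mm wide (y), 44 mm high (24 mm below to 20 above lid_catch); 60 mm over both faces when out, 40 mm when in. White cheeks beside them, 40 mm apart, do not stand out past the faces.
- button_back (a joint): The opposite, equal button, on the lid's +x side; it is pushed towards -x and its value grows to 0.010 m.
- cutting_board: Square light wooden board 210 x 210 x 16 mm, fixed on the bench; origin at the centre of its underside, top at z = 16 mm. The lid goes on it. Mind the fixed grater, 0.3 m tall, on the right edge of the bench about 0.58 m ahead of and 0.33 m to the right of the robot, and the bottles on the left edge.
- cheese_centre (a point): Centre, half-way up, of a loose chunk of hard cheese, 47 (x) x 74 (y) x 47 mm (z) with rough, uneven faces, 0.09 kg, standing on the bench; grip it across its x.
- salt_cellar: Round wooden salt cellar 85 mm across, 62 mm high, loose on the bench; origin at the centre of its underside. Leave it alone.
- flour_shaker: Grey metal flour shaker with a side handle, 74 x 109 x 104 mm, loose on the bench; origin at the centre of its underside. Leave it alone.
Things that resemble listed ones, but are neither listed nor needed, are in the scene too. What is shaped like the part that bears cheese_centre but green or purple is not meant.

How it is judged:
By the outcome, as a careful person would: the job done as asked, in the order asked, and still so for the second after the job is handed in, with the robot touching nothing.
It also fails if it takes over 51 s, if anything falls off the work surface, if the arm or the gripper's body presses on something with over 40 N, if the wrist force passes 120 N, or if a joint passes its speed limit or range.

ROBOT

A 7-joint arm with a two-finger parallel gripper is mounted at the origin on the work surface; the furniture and walls round the work are solid. World frame = base frame: x ahead of the robot, y to its left, z up, the work surface at z = 0. Lengths are in m, angles in rad, forces in N, time in s.
With the tool pointing down it reaches from about 0.425 to 0.975 m from the base axis. Payload 16.7 kg.
Tool frame: the origin (TCP) lies midway between the tips of the shut fingers; the grasp point (between the pads) lies 19 mm behind it (r.tcp_to_grasp is the distance from the TCP to the grasp point, in m); z points along the fingers, y is the line along which they close (so a half turn about z gives the same grasp; the last joint's range is limited). The gripper opens to 85 mm and grips with 20 to 120 N. Pads are 22 mm wide; open, the fingers measure 114 mm over their backs; the gripper's body (76 mm by 85 mm) begins 54 mm behind the grasp point. The pads swing forward as they close: fully open they stand 13 mm farther back than shut.
Start: joints at [-1.5, 0.426, 0.074, 1.606, -0.034, 1.111, -0.067], TCP at [0.148, 0.659, 0.231] pointing down, gripper open.
Joint ranges: [-2.85, 2.85], [-0.5, 2.14], [-1.23, 1.37], [0.21, 2.46], [-1.02, 4.16], [0.16, 2.05], [-2.73, 2.73]. Speed limits (rad/s): [1.89, 1.89, 2.39, 2.39, 3.01, 3.01, 3.01].

INTERFACE

Orientations are given as a 3x3 rotation matrix whose columns are the frame's x, y, z axes.
In Python, from plant import status, imaging, r gives the robot as it stands.
- The arm moves only by the tool servo_tool, never from a script. Its argument "targets" is a list that holds one entry, the list of rows, each a list of 7 numbers: the closure in counts, from 0 (fully open) to 255 (shut), then the shift along the world's x, y, z in mm, then the turn, a rotation vector about the world's x, y, z in degrees. A call has 1 to 12 rows; each row shifts and turns the commanded pose from where the row before left it; what a row does not reach is not made up. A row lasts 1/10 s, in which the tool goes at most 50 mm and 8.59 degrees, less where a joint would pass 70% of its speed; a pose out of reach is approached as far as the arm can. A call with a gripper value outside its range is refused whole. The fingers move at their own pace and stop on an object; "force" is the grip in N (left out, the last holds). Time passes only in rows, so rows that do not move let the fingers close. It gives the time, the measured TCP pose, the force, the opening and the grip force at its end, in the units of the state.
- status.read_state(): the state, without advancing time (a new reading comes with each control period).
- imaging.grab_frame(name): name is "side" or "top" or "wrist"; returns (picture, depth): 480x640x3 uint8, blue, green, red; 480x640 float32, m along the optical axis (not along the pixel's ray), 0 where there is no reading.
- imaging.camera_info(name): a dict with "fx", "fy", "cx", "cy" (pixels), "R" (3x3) and "t" (3): a world point X has camera coordinates R X + t. Camera axes: x right, y down, z forward; pixel columns grow to the right and rows downward; lengths in m; the calibration is good to about 2 mm. The wrist camera is an equidistant fisheye: a pixel r from the principal point sees the ray r / f radians off the axis. A picture is of the moment at which its call begins: read the wrist's pose just before it. camera_info takes no time and is no camera call; for the wrist camera it gives the pose at the moment of the call.
- r.sign_off(): hands the job in; it is judged then, once.
The state is a dict: "time_s": time; "joint_pos": joint angles; "qd": joint speeds; "joint_torque": joint torques, N m; "ee_pos": TCP position; "orientation": TCP orientation; "ft_force": force on the tool from outside, world axes, zero at the start; "torque": the same for the moment, N m; "grip_width": opening from 0.0 (shut) to 1.0 (fully open); "grasp_force": force on a finger pad.
Only numpy, scipy, OpenCV 4.12 (cv2) and the standard library are available. Lean on these libraries where they do the work, as an engineer would, in place of code of your own. Each camera call takes 0.05 s, during which the arm holds its last target. There are 200 camera calls.

## Working session

There is one attempt and no reset: what is moved stays moved. The work goes in short steps, Python scripts to look and compute and a tool call to move; the robot and the scene stay as the last step left them, time stands still between calls to the robot, and variables do not carry over. Pictures are saved under pics/ and viewed, at most 10 in all, crops included, and the job is handed in when it is done.

Besides the shell and the picture viewer there is one more tool, called by a JSON object that holds its "fn" and its "kwargs", one argument or row to a line. servo_tool: Moves the arm, as the interface text tells. Its arguments: {"type":"object","properties":{"targets":{"type":"array","items":{"type":"array","items":{"type":"array","items":{"type":"number"}}}},"force":{"type":"number"}},"required":["targets"]}

```bash
mkdir -p pics; ls; python3 - <<'E'
from plant import status, imaging, r
import cv2, numpy as np
s=status.read_state(); print(s)
for n in ("side","top"):
    p,d=imaging.grab_frame(n); cv2.imwrite(f"pics/{n}0.png",p); np.savez(f"{n}0.npz",p=p,d=d,**{k:np.array(v) for k,v in imaging.camera_info(n).items() if k in("fx","fy","cx","cy","R","t")})
    c=imaging.camera_info(n); print(n,c)
E
```

```text
pics
{'time_s': 0.0, 'joint_pos': array([-1.49950394,  0.4267114 ,  0.07385503,  1.60659396, -0.03412171,
        1.11079509, -0.06709887]), 'qd': array([-0.00056347,  0.00010808,  0.00133357, -0.00055124, -0.00077317,
       -0.00082132,  0.0004861 ]), 'joint_torque': array([-1.11543584e-03, -9.49847174e+01,  3.76037210e+00, -4.63491476e+01,
        1.91709492e-02,  1.03370022e-02,  1.14183663e-04]), 'ee_pos': array([0.14776319, 0.65822002, 0.23063021]), 'orientation': array([[-9.75714690e-01,  2.19045206e-01, -2.01703078e-04],
       [ 2.19045287e-01,  9.75713915e-01, -1.23193334e-03],
       [-7.30445926e-05, -1.24619757e-03, -9.99999221e-01]]), 'ft_force': array([-0.05093433,  0.58819429, -0.29379474]), 'torque': array([-0.01796912, -0.00192545, -0.03873725]), 'grasp_force': 0.0, 'grip_width': 1.0003141339497759}
side {'fx': 550.714287721179, 'fy': 550.714287721179, 'cx': 327.5006650456244, 'cy': 241.08737656246805, 'R': array([[-0.99974827,  0.02194404, -0.00467458],
       [ 0.01463555,  0.4799192 , -0.87719061],
       [-0.01700569, -0.87703821, -0.48011956]]), 't': array([0.40081834, 0.14290932, 1.16583988])}
top {'fx': 569.0455502093963, 'fy': 569.0455502093963, 'cx': 329.89366783868013, 'cy': 247.5670375474801, 'R': array([[ 0.0228719 , -0.9997042 , -0.00826954],
       [-0.99263015, -0.02172386, -0.11922018],
       [ 0.11900527,  0.01093538, -0.9928334 ]]), 't': array([-0.03271875,  0.41231933,  1.30363368])}
```

View pics/top0.png

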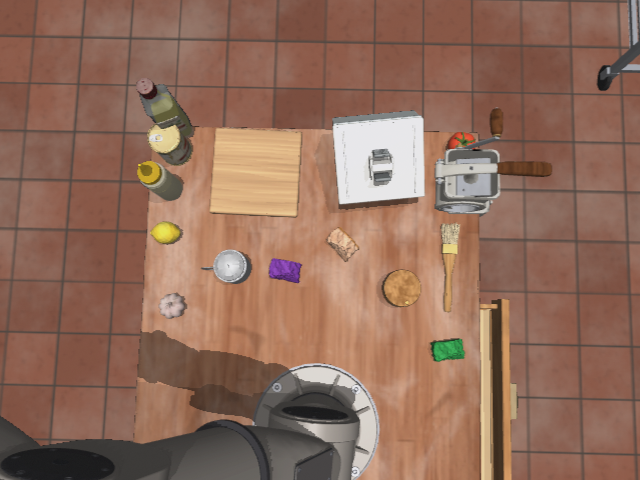

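View pics/side0.png

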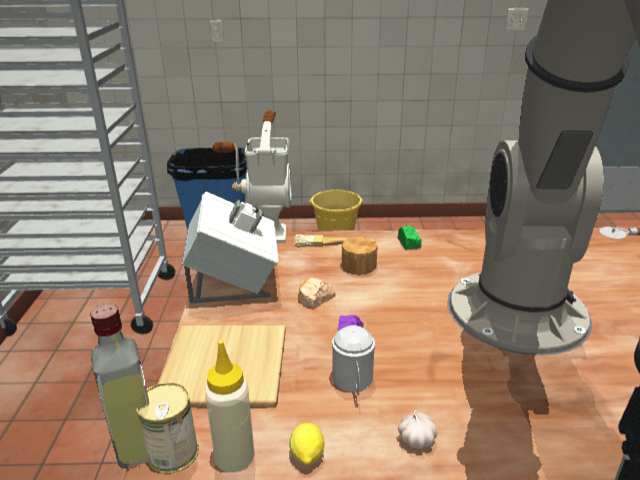

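The top view shows the lid at (379,158) with its catch at about (381,167), the board at (256,172), the salt cellar at (402,288) and the shaker at (230,266). There are three cheese-shaped chunks: beige at (343,244), purple at (285,270) and green at (448,350). The beige one is meant, because purple and green are excluded. In the side view it is at (316,291).

```bash
cat > h.py <<'E'
import numpy as np, cv2
def load(n):
    z=np.load(n+".npz"); return z
def cloud(z):
    v,u=np.mgrid[0:480,0:640]; d=z['d']
    c=np.stack([(u-z['cx'])/z['fx']*d,(v-z['cy'])/z['fy']*d,d],-1)
    return (c-z['t'])@z['R']
def pix(z,X):
    c=z['R']@X+z['t']; return z['fx']*c[0]/c[2]+z['cx'], z['fy']*c[1]/c[2]+z['cy']
E
python3 - <<'E'
from h import *
t=load("top0"); W=cloud(t); p=t['p']
def rect(P):
    (c,s,a)=cv2.minAreaRect((P[:,:2]*1000).astype(np.float32)); return np.round(c,1),np.round(s,1),round(a,1)
roi=lambda u0,u1,v0,v1:(slice(v0,v1),slice(u0,u1))
def comp(R,m):
    m=m.astype(np.uint8); n,l,st,_=cv2.connectedComponentsWithStats(m); k=1+np.argmax(st[1:,4]); return W[R][l==k]
# bench level
b=W[330:350,300:340].reshape(-1,3); print("bench",b.mean(0))
R=roi(205,308,120,222); P=comp(R,(W[R][...,2]>.010)&(W[R][...,2]<.03)); print("board",rect(P),np.median(P[:,2]))
R=roi(320,365,220,270); P=comp(R,W[R][...,2]>.012); print("cheese all",rect(P),P[:,2].max()); Q=P[P[:,2]>.035];print("cheese top",rect(Q),len(Q),np.median(Q[:,2]))
R=roi(370,435,260,320); P=comp(R,W[R][...,2]>.045); print("salt",rect(P),np.median(P[:,2]))
R=roi(195,260,240,290); P=comp(R,W[R][...,2]>.02); print("shaker",rect(P),P[:,2].max())
# lid plane
R=roi(325,430,105,212); X=W[R]; m=X[...,2]>.08
Y=X[m]; 
rng=np.random.default_rng(0);best=None
for i in range(300):
    a,b_,c=Y[rng.choice(len(Y),3,False)]; n=np.cross(b_-a,c-a)
    if np.linalg.norm(n)<1e-6: continue
    n/=np.linalg.norm(n); k=np.abs((Y-a)@n)<.003
    if best is None or k.sum()>best.sum(): best=k
I=Y[best]; c=I.mean(0); n=np.linalg.svd(I-c,full_matrices=False)[2][2]; n*=np.sign(n[2])
print("lid n",n,"tilt",np.degrees(np.arccos(n[2])),best.sum(),len(Y))
yd=np.cross(n,[1,0,0]); 
yaw=np.arctan2(-n[1],-n[0]); print("yaw by normal",np.degrees(yaw))
yv=np.array([-np.sin(yaw),np.cos(yaw),0]); xv=np.cross(yv,n)
L=np.c_[(I-c)@xv,(I-c)@yv]; r=cv2.minAreaRect((L*1000).astype(np.float32)); print("lid rect",r)
ctr=c+xv*r[0][0]/1000+yv*r[0][1]/1000; print("lid top centre",ctr)
h=(Y-c)@n; K=Y[(h>.02)&(h<.09)]; print("catch pts",len(K),np.median((K-ctr)@xv),np.median((K-ctr)@yv),np.percentile((K-ctr)@xv,[1,99]),np.percentile((K-ctr)@yv,[1,99]),np.percentile((K-ctr)@n,[50,95,99]))
print("catch",ctr+n*.026, "x",xv,"y",yv)
print("max heights", {k:np.round(W[R][...,2].max(),3) for k,R in {"bottleL":roi(130,200,70,210),"grater":roi(432,560,100,215)}.items()})
for nme,R in {"bottleL":roi(130,200,70,205)}.items():
    P=W[R][W[R][...,2]>.1]; print(nme,P.min(0),P.max(0))
cv2.imwrite("pics/crop1.png",cv2.resize(p[100:300,250:450],None,fx=3,fy=3,interpolation=cv2.INTER_CUBIC))
E
```

```text
bench [ 0.19951397 -0.0039018   0.00148038]
board (array([593.9, 159.7]), array([210. , 211.3]), 88.5) 0.015772650215509058
cheese all (array([360.9, -60.1]), array([204. ,  72.6]), 7.8) 1.3431772740240562
cheese top (array([358.5, -55.9]), array([203.6,  52.3]), 4.6) 259 0.04090995982642076
salt (array([ 312.1, -130.1]), array([ 83.6, 200. ]), 9.2) 0.05894291214390113
shaker (array([317.6, 110. ]), array([321. ,  72.5]), 63.8) 1.3431772740240562
lid n [-0.49723749 -0.05520338  0.86585649] tilt 30.01935033274048 5027 7707
yaw by normal 6.335043938464188
lid rect ((-3.1772613525390625, -0.02402496337890625), (191.7954559326172, 178.4696044921875), 89.6270523071289)
lid top centre [ 0.58811733 -0.12639302  0.14570021]
catch pts 512 0.0024264293187352703 0.00020377902358654972 [-0.03003414  0.02984631] [-0.02500568  0.02421249] [0.04163036 0.04788932 0.04916257]
catch [ 0.57518915 -0.1278283   0.16821248] x [0.86056927 0.09554054 0.50029245] y [-0.11034223  0.99389365  0.        ]
max heights {'bottleL': np.float64(1.343), 'grater': np.float64(1.343)}
bottleL [ 0.25488966 -0.03800763  0.10004913] [0.73451975 0.39186103 1.34317727]
```

View pics/crop1.png

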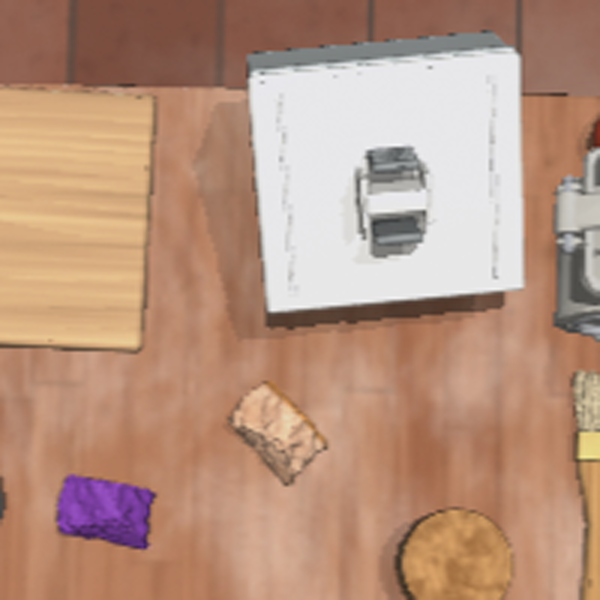

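The enlarged crop confirms the beige chunk, between (230,385) and (325,480) in the crop, as the cheese. The catch is at crop (395,200).

```bash
cat >> h.py <<'E'
from scipy.spatial.transform import Rotation as Ro
N=np.array([-0.4972,-0.0552,0.8659]);N/=np.linalg.norm(N)
YV=np.array([-N[1]*-1,0,0]); yaw=np.arctan2(-N[1],-N[0]); YV=np.array([-np.sin(yaw),np.cos(yaw),0]); XV=np.cross(YV,N)
CATCH=np.array([.5752,-.1278,.1682])
RT=np.c_[YV,XV,-N]     # tool on lid
def go(pos,R):
    from plant import status
    s=status.read_state(); d=(np.array(pos)-s['ee_pos'])*1000; rv=np.degrees(Ro.from_matrix(R@s['orientation'].T).as_rotvec())
    print("t %.2f"%s['time_s'],"shift",np.round(d,1),"turn",np.round(rv,2),"|%.1f mm %.1f deg|"%(np.linalg.norm(d),np.linalg.norm(rv)),"q",np.round(s['joint_pos'],2))
E
python3 - <<'E'
from h import *
t=load("top0"); W=cloud(t)
def comp(u0,u1,v0,v1,lo,hi=.3):
    X=W[v0:v1,u0:u1]; D=t['d'][v0:v1,u0:u1]; m=((X[...,2]>lo)&(X[...,2]<hi)&(D>0)).astype(np.uint8); n,l,st,_=cv2.connectedComponentsWithStats(m); return X[l==1+np.argmax(st[1:,4])]
def rect(P): 
    a=cv2.minAreaRect((P[:,:2]*1000).astype(np.float32)); return np.round(a[0],1),np.round(a[1],1),round(a[2],1),np.round(np.percentile(P[:,2],[50,99]),3),len(P)
for lo in(.01,.02,.03): print("cheese",rect(comp(320,365,220,270,lo)))
print("salt",rect(comp(370,435,260,320,.045)));print("shaker",rect(comp(195,260,240,290,.02)))
# side view of cheese for a second estimate
s=load("side0"); 
for X in ([.36,-.06,.0235],): print(pix(s,np.array(X)),pix(t,np.array(X)))
P=comp(130,200,70,210,.05,.4); print("bottles",P.min(0),P.max(0))
print("pre"); go(CATCH+.12*N,RT); go(CATCH-.020*N,RT)
E
```

```text
cheese (array([424.3, -50. ]), array([71.7, 45.9]), 45.7, array([0.034, 0.048]), 592)
cheese (array([425.1, -50.9]), array([71.6, 43.6]), 45.8, array([0.034, 0.048]), 543)
cheese (array([429.6, -49.4]), array([61.4, 39.2]), 45.5, array([0.038, 0.049]), 376)
salt (array([ 321.5, -187.2]), array([82.7, 82.4]), 46.2, array([0.059, 0.065]), 1103)
shaker (array([366.6, 209.7]), array([98.7, 72.5]), 63.8, array([0.095, 0.106]), 997)
(np.float64(345.604348284105), np.float64(286.37538182518625)) (np.float64(345.0840108260889), np.float64(270.5761502744499))
bottles [0.60795902 0.31480074 0.05020089] [0.73451975 0.39186103 0.26927661]
pre
t 0.10 shift [ 367.7 -792.7   41.4] turn [ 21.39 -23.88 -69.28] |874.8 mm 76.3 deg| q [-1.5   0.43  0.07  1.61 -0.03  1.11 -0.07]
t 0.10 shift [ 437.4 -784.9  -79.8] turn [ 21.39 -23.88 -69.28] |902.1 mm 76.3 deg| q [-1.5   0.43  0.07  1.61 -0.03  1.11 -0.07]
```

{"fn": "servo_tool", "kwargs": {
  "targets": [
    [[0, 18, -40, 6, 1, -1.2, -3.5], [0, 18, -40, 6, 1, -1.2, -3.5], [0, 18, -40, 6, 1, -1.2, -3.5], [0, 18, -40, 6, 1, -1.2, -3.5], [0, 18, -40, 6, 1, -1.2, -3.5], [0, 18, -40, 6, 1, -1.2, -3.5], [0, 18, -40, 6, 1, -1.2, -3.5], [0, 18, -40, 6, 1, -1.2, -3.5], [0, 18, -40, 6, 1, -1.2, -3.5], [0, 18, -40, 6, 1, -1.2, -3.5]]
  ]
}}

```text
time_s: 1.1
ee_pos: [0.3282, 0.2568, 0.2913]
orientation: [[-0.658, 0.712, 0.246], [0.748, 0.656, 0.1], [-0.09, 0.25, -0.964]]
ft_force: [1.1, 0.1, 0.1]
grip_width: 1.002
grasp_force: 0.0
```

```bash
python3 -c "
from h import *
go(CATCH+.12*N,RT)"
```

```text
t 1.10 shift [ 187.4 -391.2  -19.2] turn [ 11.12 -12.24 -34.06] |434.2 mm 37.9 deg| q [-1.29 -0.27  0.29  2.24  0.28  0.95 -0.41]
```

{"fn": "servo_tool", "kwargs": {
  "targets": [
    [[0, 19, -39, -2, 1.1, -1.2, -3.4], [0, 19, -39, -2, 1.1, -1.2, -3.4], [0, 19, -39, -2, 1.1, -1.2, -3.4], [0, 19, -39, -2, 1.1, -1.2, -3.4], [0, 19, -39, -2, 1.1, -1.2, -3.4], [0, 19, -39, -2, 1.1, -1.2, -3.4], [0, 19, -39, -2, 1.1, -1.2, -3.4], [0, 19, -39, -2, 1.1, -1.2, -3.4], [0, 19, -39, -2, 1.1, -1.2, -3.4], [0, 16, -40, -2, 1.1, -1.2, -3.4], [0, 0, 0, 0, 0, 0, 0]]
  ]
}}

```text
time_s: 2.2
ee_pos: [0.5152, -0.1374, 0.2709]
orientation: [[-0.105, 0.863, 0.493], [0.994, 0.091, 0.053], [0.001, 0.496, -0.868]]
ft_force: [0.3, 1.3, 0.2]
grip_width: 0.996
grasp_force: 0.0
```

```bash
python3 - <<'E'
from h import *
from plant import imaging,status
go(CATCH+.12*N,RT)
c=imaging.camera_info("wrist"); p,d=imaging.grab_frame("wrist"); cv2.imwrite("pics/w1.png",p)
np.savez("w1.npz",p=p,d=d,**{k:np.array(c[k]) for k in("fx","fy","cx","cy","R","t")})
print({k:np.round(c[k],1) for k in("fx","cx","cy")}, "cam pos",-np.array(c['R']).T@c['t'])
go(CATCH+.12*N,RT)
def fpix(c,X):
    v=c['R']@X+c['t']; rr=np.hypot(v[0],v[1]); th=np.arctan2(rr,v[2]); return np.round([c['cx']+c['fx']*th*v[0]/rr,c['cy']+c['fy']*th*v[1]/rr],1)
for a in(-.03,.03):
  for b in(-.017,.017): print(a,b,fpix(c,CATCH+XV*a+YV*b+.02*N))
for a in(-.088,.088):
  for b in(-.096,.096): print("lid",a,b,fpix(c,CATCH-.026*N+XV*a+YV*b))
E
```

```text
t 2.20 shift [0.3 3.  1.2] turn [-0.01 -0.27  0.28] |3.2 mm 0.4 deg| q [-1.03 -0.41  1.06  2.26  0.47  0.61 -0.13]
{'fx': np.float64(371.6), 'cx': np.float64(318.0), 'cy': np.float64(238.8)} cam pos [ 0.43671095 -0.07177553  0.39394907]
t 2.25 shift [0.8 0.1 1.2] turn [ 0.03 -0.32  0.03] |1.4 mm 0.3 deg| q [-1.03 -0.41  1.06  2.26  0.47  0.61 -0.13]
-0.03 -0.017 [278.8 260.2]
-0.03 0.017 [277.  212.3]
0.03 -0.017 [365.2 259.9]
0.03 0.017 [366.8 212. ]
lid -0.088 -0.096 [224.7 324.2]
lid -0.088 0.096 [208.5 102.5]
lid 0.088 -0.096 [418.9 323.7]
lid 0.088 0.096 [433.9 101.8]
```

View pics/w1.png

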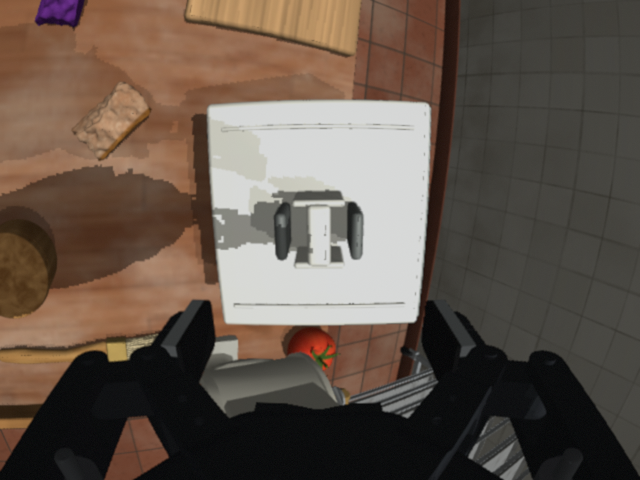

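The fisheye wrist view shows the catch between (276,204) and (363,260), within about 2 px of my prediction, and the lid corners match. I'll go down along the lid normal.

{"fn": "servo_tool", "kwargs": {
  "force": 40,
  "targets": [
    [[0, 15, 2, -26, 0, -0.3, 0], [0, 15, 1, -26, 0, 0, 0], [0, 15, 2, -26, 0, 0, 0], [0, 12, 1, -20, 0, 0, 0], [0, 8, 1, -13, 0, 0, 0], [0, 5, 1, -9, 0, 0, 0], [0, 0, 0, 0, 0, 0, 0]]
  ]
}}

```text
time_s: 2.95
ee_pos: [0.5439, -0.1134, 0.1983]
orientation: [[-0.109, 0.856, 0.505], [0.994, 0.1, 0.044], [-0.013, 0.506, -0.862]]
ft_force: [-0.2, 0.5, -0.3]
grip_width: 1.003
grasp_force: 0.0
```

```bash
python3 -c "
from h import *
go(CATCH-.02*N,RT)"
```

```text
t 2.95 shift [ 41.3 -13.3 -47.4] turn [0.69 0.49 0.1 ] |64.2 mm 0.8 deg| q [-1.42 -0.5   1.37  2.33  0.92  0.52 -0.55]
```

The pose stalled because joints 2 and 3 reached their limits. I'll identify the arm's kinematics from the readings so I can route the arm into a better posture.

```bash
cat > fit.py <<'E'
from h import *
from plant import status
from scipy.optimize import least_squares
import itertools
s=status.read_state()
q0=[-1.49950394,.4267114,.07385503,1.60659396,-.03412171,1.11079509,-.06709887]
D=[(q0,[.14776,.65822,.23063],[[-.97571,.21905,-.0002],[.21905,.97571,-.00123],[-.00007,-.00125,-1]]),
([-1.29,-.27,.29,2.24,.28,.95,-.41],[.3282,.2568,.2913],[[-0.658,0.712,0.246],[0.748,0.656,0.1],[-0.09,0.25,-0.964]]),
([-1.03,-.41,1.06,2.26,.47,.61,-.13],[.5152,-.1374,.2709],[[-0.105,0.863,0.493],[0.994,0.091,0.053],[0.001,0.496,-0.868]]),
(list(s['joint_pos']),list(s['ee_pos']),s['orientation'])]
def fk(q,sg,ph,L):
    T=Ro.from_euler('z',ph[0]); p=np.array([L[4],L[5],L[0]])
    ax='zyzyzyz'; off={1:([0,0,L[1]],),2:([L[6],0,0],),3:([-L[6]+L[7],0,L[2]],),6:([0,0,L[3]],),5:([L[8],0,0],),}
    for i in range(7):
        T=T*Ro.from_euler(ax[i],sg[i]*q[i]+(ph[1] if i==6 else 0))
        if i in off: p=p+T.apply(off[i][0])
    return T.as_matrix(),p
if __name__=="__main__":
    res=[]
    for sg in itertools.product([1,-1],repeat=5):
        S=[sg[0],1,sg[1],sg[2],sg[3],sg[2] ,sg[4]]
        for S6 in (1,-1):
            S2=list(S);S2[5]=S6
            f=lambda ph:np.concatenate([(fk(q,S2,ph,np.zeros(9))[0]-np.array(R)).ravel() for q,_,R in D])
            for a in itertools.product([0,1.57,3.14,-1.57],repeat=2):
                o=least_squares(f,a,max_nfev=15); res.append((o.cost,S2,o.x))
    res.sort(key=lambda x:x[0]); 
    for c in res[:6]: print(c)
    S,ph=res[0][1:]
    g=lambda L:np.concatenate([fk(q,S,ph,L)[1]-np.array(p) for q,p,_ in D])
    o=least_squares(g,[.3,.4,.4,.3,0,0,0,0,0]); print(o.x,o.fun*1000)
    go(CATCH-.02*N,RT)
E
python3 fit.py
```

```text
(np.float64(8.104076976061978e-05), [-1, 1, -1, 1, -1, 1, -1], array([1.52132848e-04, 1.57070229e+00]))
(np.float64(8.104076976062176e-05), [-1, 1, -1, 1, -1, 1, -1], array([1.52132937e-04, 1.57070229e+00]))
(np.float64(8.104076976062254e-05), [-1, 1, -1, 1, -1, 1, -1], array([1.52132610e-04, 1.57070229e+00]))
(np.float64(8.104076976062273e-05), [-1, 1, -1, 1, -1, 1, -1], array([6.28333744, 1.57070229]))
(np.float64(8.104076976062298e-05), [-1, 1, -1, 1, -1, 1, -1], array([1.52132965e-04, 1.57070229e+00]))
(np.float64(8.104076976062363e-05), [-1, 1, -1, 1, -1, 1, -1], array([1.52132759e-04, 1.57070229e+00]))
[ 0.13262081  0.55803929  0.49115917  0.22422953  0.06622446 -0.03253821
 -0.00926482 -0.04197319 -0.01949454] [ 4.94585331 -0.5308169   0.23634941 -9.43962665  0.95165855 -0.58324719
  4.2376848   2.5024598   0.82261188  0.25608922 -2.92330183 -0.47571448]
t 2.95 shift [ 41.3 -13.3 -47.4] turn [0.69 0.49 0.1 ] |64.2 mm 0.8 deg| q [-1.42 -0.5   1.37  2.33  0.92  0.52 -0.55]
```

```bash
cat > sim.py <<'E'
from h import *
from fit import fk,D
S=[-1,1,-1,1,-1,1,-1]; PH=[0,np.pi/2]
L=np.array([.1326,.558,.4912,.2242,.0662,-.0325,-.0093,-.042,-.0195])
LO=np.array([-2.85,-.5,-1.23,.21,-1.02,.16,-2.73]);HI=np.array([2.85,2.14,1.37,2.46,4.16,2.05,2.73])
VM=.7*np.array([1.89,1.89,2.39,2.39,3.01,3.01,3.01])
def err(q,R,p):
    Rq,pq=fk(q,S,PH,L); return np.r_[p-pq,Ro.from_matrix(R@Rq.T).as_rotvec()]
def jac(q):
    R,p=fk(q,S,PH,L); J=np.zeros((6,7))
    for i in range(7):
        e=np.zeros(7);e[i]=1e-5; J[:,i]=-err(q+e,R,p)/1e-5
    return J
def step(q,R,p,w=None,lam=.02,n=6):
    w=np.ones(7) if w is None else w
    q0=q.copy()
    for _ in range(n):
        J=-(-jac(q)); J=-J
        # jac = d(pose)/dq
        J=-J
        e=err(q,R,p); W=np.diag(w)
        dq=W@J.T@np.linalg.solve(J@W@J.T+lam**2*np.eye(6),e)
        q=np.clip(q+dq,LO,HI)
    d=q-q0; m=np.max(np.abs(d)/(VM*.1)); 
    return q0+d/max(1,m)
def run(q,rows,**k):
    R,p=fk(q,S,PH,L); out=[]
    for r in rows:
        p=p+np.array(r[:3])/1000; R=Ro.from_rotvec(np.radians(r[3:6])).as_matrix()@R
        q=step(q,R,p,**k); R2,p2=fk(q,S,PH,L); 
        if np.linalg.norm(p2-p)>.004: R,p=R2,p2   # not made up
        out.append(q)
    return np.array(out)
E
cat > t.py <<'E'
from sim import *
q=np.array(D[0][0])
print(np.round(np.linalg.norm(err(q,*[np.array(x) for x in (D[0][2],D[0][1])])),3), jac(q)[:3,0])
for w in (None,1/np.array([1,1,1,1,.5,.5,.5]),np.array([2,2,2,2,1,1,1.])):
  for lam in(.001,.05):
    a=run(q,[[18,-40,6,1,-1.2,-3.5]]*10,w=w,lam=lam); b=run(a[-1],[[19,-39,-2,1.1,-1.2,-3.4]]*10,w=w,lam=lam)
    c=run(b[-1],[[15,1.5,-26,0,0,0]]*3+[[12,1,-20,0,0,0]],w=w,lam=lam)
    print(lam,np.round(a[-1],2),np.round(b[-1],2),np.round(c[-1],2))
E
python3 t.py
```

```text
0.005 [ 6.90203751e-01 -8.65899758e-02  1.11022302e-11]
0.001 [-1.31 -0.25  0.34  2.22  0.28  0.95 -0.38] [-1.06 -0.42  1.08  2.26  0.49  0.61 -0.14] [-1.55 -0.26  1.37  2.31  0.39  0.31 -0.03]
0.05 [-1.31 -0.25  0.34  2.22  0.28  0.95 -0.38] [-1.06 -0.42  1.08  2.26  0.49  0.61 -0.14] [-1.54 -0.27  1.37  2.31  0.4   0.32 -0.05]
0.001 [-1.29 -0.25  0.32  2.22  0.28  0.95 -0.37] [-1.01 -0.38  1.06  2.26  0.41  0.59 -0.07] [-1.46 -0.14  1.37  2.32 -0.1   0.32  0.42]
0.05 [-1.29 -0.25  0.32  2.22  0.28  0.95 -0.37] [-1.01 -0.38  1.06  2.26  0.41  0.59 -0.07] [-1.48 -0.14  1.37  2.32 -0.06  0.31  0.39]
0.001 [-1.35 -0.26  0.37  2.22  0.3   0.95 -0.39] [-1.11 -0.45  1.1   2.26  0.56  0.63 -0.21] [-1.57 -0.32  1.37  2.31  0.58  0.33 -0.21]
0.05 [-1.35 -0.26  0.37  2.22  0.3   0.95 -0.39] [-1.11 -0.45  1.1   2.26  0.56  0.63 -0.21] [-1.56 -0.32  1.37  2.31  0.58  0.34 -0.21]
```

The unweighted pseudo-inverse model reproduces the observed joints closely. I'll use it to pick waypoints that bring joint 3 back.

```bash
cat > plan.py <<'E'
from sim import *
from multiprocessing import Pool
def seg(q,R,p):
    R0,p0=fk(q,S,PH,L); dp=(p-p0)*1000; rv=np.degrees(Ro.from_matrix(R@R0.T).as_rotvec())
    n=max(1,int(np.ceil(max(np.linalg.norm(dp)/40,np.linalg.norm(rv)/6))))
    return run(q,[np.r_[dp,rv]/n]*n,n=2,lam=.005),n
def toolR(az,tilt,dy):  # tool down, y radial at azimuth az, tilted outward
    a=np.radians(az+dy); X=np.array([-np.sin(a),np.cos(a),0]); R=np.c_[X,[np.cos(a),np.sin(a),0],[0,0,-1]]
    return Ro.from_rotvec(-X*np.radians(tilt)).as_matrix()@R
def path(q,wps):
    out=[]; 
    for R,p in wps:
        o,n=seg(q,R,p); q=o[-1]; out.append(o)
    return out
def margin(o): return np.min(np.minimum(o-LO,HI-o))
import os
def trial(seed):
    g=np.random.default_rng(seed); q=np.array(D[3][0]); R0,p0=fk(q,S,PH,L)
    k=g.integers(1,4); W=[]
    for _ in range(k):
        az,r,z,t,dy=g.uniform(-25,75),g.uniform(.5,.85),g.uniform(.4,.6),g.uniform(0,45),g.uniform(-50,50)
        W.append((az,r,z,t,dy))
    wps=[(RT,CATCH+.17*N)]+[(toolR(a,t,dy),np.array([r*np.cos(np.radians(a)),r*np.sin(np.radians(a)),z])) for a,r,z,t,dy in W]+[(RT,CATCH+.12*N),(RT,CATCH-.02*N)]
    o=path(q,wps); e=np.linalg.norm(err(o[-1][-1],*wps[-1])[:3]); m=margin(np.vstack(o[1:])); n=sum(map(len,o))
    return abs(o[-1][-1][2])+10*max(0,.08-m)+20*e+.004*n, m,e,n,o[-1][-1],W
if __name__=="__main__":
    import sys
    R,p=RT,CATCH-.02*N
    with Pool() as P: res=P.map(trial,range(int(sys.argv[1])))
    res.sort(key=lambda x:x[0])
    for c in res[:6]: print(round(c[0],2),"m %.2f e %.4f n %d"%c[1:4],np.round(c[4],2),[np.round(w,2).tolist() for w in c[5]])
E
nproc; export OMP_NUM_THREADS=1; time timeout 400 python3 plan.py 300; python3 -c "
from toolR import *" 2>/dev/null; python3 -c "
from plan import *
R=toolR(6.335,30,0); print(np.abs(R-RT).max())"
```

```text
4
1.84 m 0.00 e 0.0065 n 69 [-0.37  0.13  0.64  2.3  -0.84  0.35  1.1 ] [[59.48, 0.69, 0.59, 42.67, -15.51], [74.29, 0.72, 0.59, 2.1, -8.84], [19.23, 0.83, 0.51, 40.21, 45.78]]
1.87 m 0.04 e 0.0197 n 53 [-0.57  0.12  0.85  2.3  -0.81  0.38  1.08] [[32.74, 0.77, 0.59, 38.64, -38.17], [-13.72, 0.84, 0.6, 43.09, 13.19]]
1.96 m 0.05 e 0.0222 n 67 [-0.61  0.12  0.9   2.3  -0.81  0.39  1.07] [[34.0, 0.81, 0.56, 39.58, -45.59], [8.5, 0.71, 0.49, 2.22, 2.55], [55.27, 0.67, 0.53, 40.57, 31.89]]
2.27 m 0.01 e 0.0204 n 72 [-0.58  0.12  0.87  2.3  -0.81  0.39  1.07] [[69.04, 0.84, 0.43, 33.05, -35.81], [7.07, 0.81, 0.48, 42.94, -6.67], [-24.48, 0.71, 0.46, 41.92, 10.27]]
2.47 m 0.00 e 0.0231 n 72 [-0.63  0.12  0.92  2.3  -0.8   0.39  1.06] [[29.32, 0.66, 0.49, 29.84, -44.32], [72.2, 0.65, 0.55, 1.47, 47.75], [74.95, 0.55, 0.54, 38.35, 43.53]]
2.68 m 0.02 e 0.0358 n 63 [-0.79  0.09  1.08  2.3  -0.74  0.42  1.01] [[51.23, 0.66, 0.54, 9.0, -29.58], [53.29, 0.75, 0.54, 4.59, 41.05], [6.49, 0.68, 0.48, 13.25, 26.36]]
0.000245388033768279
real	0m7.887s
user	0m29.310s
sys	0m0.069s
```

```bash
export OMP_NUM_THREADS=1; cat > ik.py <<'E'
from plan import *
from scipy.optimize import least_squares
def best(R,p,name):
    B=None
    for q3 in np.arange(-1.1,1.3,.1):
        for s in ([0,.2,0,2.2,0,.5,0],[0,.2,0,2,.8,.6,0],[0,.2,0,2,-.5,.6,0]):
            q=np.array(s,float);q[2]=q3
            o=least_squares(lambda x:np.r_[10*err(x,R,p),.5*(x[2]-q3)],np.clip(q,LO+.01,HI-.01),bounds=(LO,HI),max_nfev=30)
            if np.linalg.norm(err(o.x,R,p))<2e-3:
                m=margin(o.x[None]); 
                if B is None or m>B[0]: B=(m,o.x)
    print(name,None if B is None else (round(B[0],2),np.round(B[1],2)))
if __name__=="__main__":
    best(RT,CATCH-.02*N,"catch"); best(RT,CATCH+.12*N,"pre")
    for z in (.044,.2): best(toolR(0,0,0),np.array([.594,.16,z]),"board")
    for d in(-44,46): best(toolR(0,0,d),np.array([.424,-.05,.008]),"cheese %d"%d)
    a=np.radians(6.3); 
    for t in(0,15,30):best(toolR(6.3,t,0),CATCH-.06*N,"in tub %d"%t); best(toolR(6.3,t,0),CATCH-.0*N,"in tub hi%d"%t)
E
python3 ik.py; time timeout 500 python3 plan.py 8000
```

```text
catch (np.float64(0.16), array([-0.24,  0.14,  0.5 ,  2.3 , -0.83,  0.32,  1.1 ]))
pre (np.float64(0.2), array([ 1.39, -0.29, -0.9 ,  2.26, -0.78,  0.75,  1.08]))
board (np.float64(0.39), array([-0.98,  0.56,  0.8 ,  2.07, -0.59,  0.75,  0.19]))
board (np.float64(0.52), array([-1.01,  0.31,  0.8 ,  1.94, -0.27,  0.99, -0.09]))
cheese -44 None
cheese 46 None
in tub 0 (np.float64(0.41), array([-0.56,  0.44,  0.9 ,  2.05, -0.46,  0.86,  0.71]))
in tub hi0 (np.float64(0.39), array([-0.58,  0.29,  0.9 ,  2.07, -0.29,  0.91,  0.58]))
in tub 15 (np.float64(0.29), array([-0.57,  0.36,  0.9 ,  2.17, -0.7 ,  0.6 ,  0.93]))
in tub hi15 (np.float64(0.28), array([-0.69,  0.21,  1.  ,  2.18, -0.47,  0.65,  0.74]))
in tub 30 (np.float64(0.08), array([ 1.19,  0.41, -1.1 ,  2.29,  0.97,  0.24, -0.57]))
in tub hi30 (np.float64(0.16), array([-0.61,  0.12,  0.9 ,  2.3 , -0.83,  0.38,  1.09]))
1.17 m 0.06 e 0.0063 n 49 [-0.36  0.13  0.63  2.3  -0.84  0.35  1.1 ] [[28.06, 0.84, 0.44, 40.16, -36.27], [18.71, 0.71, 0.55, 43.68, 45.25]]
1.23 m 0.08 e 0.0146 n 38 [-0.49  0.12  0.76  2.3  -0.82  0.37  1.09] [[9.33, 0.69, 0.48, 24.21, -46.23], [-6.61, 0.81, 0.48, 35.08, 40.29]]
1.26 m 0.05 e 0.0064 n 44 [-0.36  0.13  0.63  2.3  -0.84  0.35  1.1 ] [[29.84, 0.77, 0.48, 37.84, -31.74], [10.32, 0.85, 0.5, 36.89, 39.45]]
1.43 m 0.04 e 0.0074 n 55 [-0.38  0.13  0.65  2.3  -0.84  0.35  1.1 ] [[32.69, 0.75, 0.57, 32.62, -39.12], [31.56, 0.81, 0.5, 41.29, -13.77], [33.72, 0.83, 0.5, 37.87, 35.58]]
1.46 m 0.01 e 0.0013 n 54 [-0.27  0.14  0.53  2.3  -0.84  0.33  1.1 ] [[48.03, 0.6, 0.58, 35.04, -48.57], [11.87, 0.75, 0.45, 17.66, -31.92], [-8.34, 0.71, 0.57, 33.0, 36.29]]
1.47 m 0.04 e 0.0091 n 61 [-0.4   0.13  0.68  2.3  -0.84  0.35  1.1 ] [[22.53, 0.72, 0.59, 41.52, -34.64], [50.59, 0.79, 0.46, 21.96, 46.59], [26.11, 0.6, 0.46, 41.55, 35.8]]
real	3m18.260s
user	13m7.527s
sys	0m0.172s
```

```bash
cat > nxt.py <<'E'
from plan import *
from plant import status
def nx(*wps,mm=42,dg=6.5):
    s=status.read_state(); q=s['joint_pos'].copy(); R0,p0=s['orientation'],s['ee_pos']; print("t %.2f"%s['time_s'],"q",np.round(q,2))
    for R,p in wps:
        dp=(p-p0)*1000; rv=np.degrees(Ro.from_matrix(R@R0.T).as_rotvec()); n=max(1,int(np.ceil(max(np.linalg.norm(dp)/mm,np.linalg.norm(rv)/dg))))
        o=run(q,[np.r_[dp,rv]/n]*n,n=3,lam=.005); q=o[-1]
        print(n,"rows",np.round(np.r_[dp,rv]/n,1).tolist(),"tot",np.round(np.r_[dp,rv],1).tolist(),"-> q",np.round(q,2),"marg %.2f"%margin(o)); R0,p0=R,p
def wp(az,r,z,t,dy): a=np.radians(az); return toolR(az,t,dy),np.array([r*np.cos(a),r*np.sin(a),z])
PRE=(RT,CATCH+.12*N);GR=(RT,CATCH-.02*N)
E
python3 -c "
from nxt import *
nx((RT,CATCH+.17*N),wp(28,.84,.44,40,-36),wp(18.7,.71,.55,43.7,45),PRE,GR)"
```

```text
t 2.95 q [-1.42 -0.5   1.37  2.33  0.92  0.52 -0.55]
4 rows [-13.3, -5.9, 29.3, 0.2, 0.1, 0.0] tot [-53.2, -23.8, 117.1, 0.7, 0.5, 0.1] -> q [-1.07 -0.5   0.93  2.23  0.69  0.84 -0.34] marg 0.00
15 rows [16.7, 35.4, 8.3, -0.0, -0.7, -1.0] tot [251.0, 531.5, 124.6, -0.1, -10.0, -14.3] -> q [-1.17  0.52  0.76  1.29  0.14  1.02 -0.72] marg 0.07
12 rows [-5.8, -13.9, 9.2, 0.2, -0.3, 6.0] tot [-69.2, -166.7, 110.0, 1.8, -3.5, 71.7] -> q [-0.65  0.1   0.4   1.52 -0.55  1.01  1.04] marg 0.47
12 rows [-13.1, -30.2, -23.2, -0.7, 1.0, -4.8] tot [-157.0, -362.1, -277.9, -8.2, 11.7, -57.1] -> q [-0.34 -0.16  0.49  2.27  0.1   0.54  0.23] marg 0.19
4 rows [17.4, 1.9, -30.3, 0.0, 0.0, 0.0] tot [69.6, 7.7, -121.2, 0.0, 0.0, 0.0] -> q [-0.3   0.17  0.49  2.29 -0.42  0.25  0.68] marg 0.09
```

{"fn": "servo_tool", "kwargs": {
  "targets": [
    [[0, -14, -4, 29, 0, 0, 0], [0, -14, -4, 29, 0, 0, 0], [0, -13, -6, 29, 0.4, 0.3, 0], [0, -12, -8, 29, 0.3, 0.2, 0]]
  ]
}}

```text
time_s: 3.35
ee_pos: [0.4913, -0.136, 0.3143]
orientation: [[-0.108, 0.861, 0.498], [0.994, 0.093, 0.055], [0.001, 0.501, -0.866]]
ft_force: [-0.2, -1.9, 0.3]
grip_width: 1.004
grasp_force: 0.0
```

{"fn": "servo_tool", "kwargs": {
  "targets": [
    [[0, 17, 35, 8, 0, -0.7, -1], [0, 17, 35, 8, 0, -0.7, -1], [0, 17, 35, 8, 0, -0.7, -1], [0, 17, 35, 8, 0, -0.7, -1], [0, 17, 35, 8, 0, -0.7, -1], [0, 17, 35, 8, 0, -0.7, -1], [0, 17, 35, 8, 0, -0.7, -1], [0, 17, 35, 8, 0, -0.7, -1]]
  ]
}}

```text
time_s: 4.15
ee_pos: [0.6287, 0.1451, 0.377]
orientation: [[0.034, 0.813, 0.582], [0.999, -0.025, -0.022], [-0.003, 0.582, -0.813]]
ft_force: [0.4, -0.2, 0.1]
grip_width: 0.996
grasp_force: 0.0
```

```bash
python3 -c "
from nxt import *
nx(wp(28,.84,.44,40,-36),wp(18.7,.71,.55,43.7,45),PRE,GR)"
```

```text
t 4.15 q [-0.96 -0.04  0.47  1.99  0.5   0.69 -0.82]
7 rows [16.1, 35.6, 9.0, -0.0, -0.6, -0.9] tot [113.0, 249.2, 63.0, -0.2, -4.4, -6.1] -> q [-1.03  0.38  0.41  1.41  0.44  0.92 -1.02] marg 0.52
12 rows [-5.8, -13.9, 9.2, 0.2, -0.3, 6.0] tot [-69.2, -166.7, 110.0, 1.8, -3.5, 71.7] -> q [-0.44  0.06  0.14  1.58 -0.64  1.02  1.02] marg 0.38
12 rows [-13.1, -30.2, -23.2, -0.7, 1.0, -4.8] tot [-157.0, -362.1, -277.9, -8.2, 11.7, -57.1] -> q [-0.07 -0.23  0.27  2.35 -0.19  0.52  0.46] marg 0.11
4 rows [17.4, 1.9, -30.3, 0.0, 0.0, 0.0] tot [69.6, 7.7, -121.2, 0.0, 0.0, 0.0] -> q [-0.17  0.08  0.35  2.38 -0.76  0.24  0.99] marg 0.08
```

```bash
python3 -c "
from nxt import *
print('A');nx(wp(18.7,.71,.55,43.7,45),PRE,GR)
print('B');nx(wp(15,.75,.45,35,20),PRE,GR)
print('C');nx(wp(18.7,.75,.45,40,-20),wp(15,.72,.5,40,35),PRE,GR)"
```

```text
A
t 4.15 q [-0.96 -0.04  0.47  1.99  0.5   0.69 -0.82]
11 rows [4.0, 7.5, 15.7, 0.4, -0.7, 6.0] tot [43.8, 82.5, 173.0, 4.6, -7.2, 65.5] -> q [-0.97  0.07  0.72  1.58 -0.7   1.05  1.06] marg 0.32
12 rows [-13.1, -30.2, -23.2, -0.7, 1.0, -4.8] tot [-157.0, -362.1, -277.9, -8.2, 11.7, -57.1] -> q [-0.5  -0.28  0.62  2.35  0.08  0.51  0.2 ] marg 0.11
4 rows [17.4, 1.9, -30.3, 0.0, 0.0, 0.0] tot [69.6, 7.7, -121.2, 0.0, 0.0, 0.0] -> q [-0.79  0.02  0.98  2.38 -0.6   0.32  0.83] marg 0.08
B
t 4.15 q [-0.96 -0.04  0.47  1.99  0.5   0.69 -0.82]
6 rows [16.0, 8.2, 12.2, 0.0, 0.1, 6.2] tot [95.7, 49.0, 73.0, 0.0, 0.7, 36.9] -> q [-0.82  0.12  0.52  1.7  -0.31  0.76  0.43] marg 0.48
11 rows [-19.0, -29.9, -16.2, -0.2, 0.4, -2.6] tot [-208.9, -328.5, -177.9, -1.8, 4.7, -28.6] -> q [-0.56 -0.3   0.66  2.36  0.17  0.51  0.09] marg 0.10
4 rows [17.4, 1.9, -30.3, 0.0, 0.0, 0.0] tot [69.6, 7.7, -121.2, 0.0, 0.0, 0.0] -> q [-0.89 -0.01  1.07  2.39 -0.49  0.31  0.71] marg 0.07
C
t 4.15 q [-0.96 -0.04  0.47  1.99  0.5   0.69 -0.82]
4 rows [20.4, 23.8, 18.2, 0.0, -1.1, 0.2] tot [81.7, 95.3, 73.0, 0.1, -4.4, 0.6] -> q [-0.97  0.14  0.46  1.69  0.42  0.76 -0.78] marg 0.51
8 rows [-1.9, -6.8, 6.2, -0.0, -0.0, 6.4] tot [-14.9, -54.1, 50.0, -0.0, -0.0, 51.3] -> q [-0.64  0.06  0.38  1.67 -0.52  0.88  0.83] marg 0.50
11 rows [-16.4, -29.2, -20.7, -0.4, 0.8, -4.0] tot [-179.9, -320.8, -227.9, -4.8, 9.0, -43.6] -> q [-0.32 -0.25  0.48  2.35 -0.05  0.51  0.32] marg 0.11
4 rows [17.4, 1.9, -30.3, 0.0, 0.0, 0.0] tot [69.6, 7.7, -121.2, 0.0, 0.0, 0.0] -> q [-0.5   0.05  0.69  2.38 -0.7   0.29  0.93] marg 0.08
```

{"fn": "servo_tool", "kwargs": {
  "targets": [
    [[0, 16, 36, 9, 0, -0.6, -0.9], [0, 16, 36, 9, 0, -0.6, -0.9], [0, 16, 36, 9, 0, -0.6, -0.9], [0, 16, 36, 9, 0, -0.6, -0.9], [0, 16, 36, 9, 0, -0.6, -0.9], [0, 16, 35, 9, 0, -0.6, -0.9], [0, 16, 35, 9, 0, -0.6, -0.9]]
  ]
}}

```text
time_s: 4.85
ee_pos: [0.7407, 0.3953, 0.4396]
orientation: [[0.143, 0.761, 0.633], [0.99, -0.111, -0.089], [0.003, 0.639, -0.769]]
ft_force: [0.5, -0.8, -0.0]
grip_width: 0.993
grasp_force: 0.0
```

{"fn": "servo_tool", "kwargs": {
  "targets": [
    [[0, -6, -14, 9, 0.2, -0.3, 6], [0, -6, -14, 9, 0.2, -0.3, 6], [0, -6, -14, 9, 0.2, -0.3, 6], [0, -6, -14, 9, 0.2, -0.3, 6], [0, -6, -14, 9, 0.2, -0.3, 6], [0, -6, -14, 9, 0.2, -0.3, 6], [0, -6, -14, 9, 0.2, -0.3, 6], [0, -6, -14, 9, 0.2, -0.3, 6], [0, -6, -14, 9, 0.2, -0.3, 6], [0, -6, -14, 9, 0.2, -0.3, 6], [0, -6, -14, 9, 0.2, -0.3, 6], [0, -4, -14, 9, 0.2, -0.3, 6]]
  ]
}}

```text
time_s: 6.05
ee_pos: [0.6733, 0.2327, 0.542]
orientation: [[-0.87, 0.366, 0.332], [0.493, 0.628, 0.602], [0.012, 0.687, -0.727]]
ft_force: [-0.4, -0.1, -1.2]
grip_width: 1.0
grasp_force: 0.0
```

```bash
python3 -c "
from nxt import *
nx(PRE,GR)
nx((RT,CATCH+.17*N),PRE,GR)"
```

```text
t 6.05 q [-0.41  0.11  0.27  1.56 -0.71  1.08  1.13]
12 rows [-13.1, -30.6, -22.5, -0.7, 0.9, -4.5] tot [-157.7, -367.1, -269.9, -8.2, 11.2, -53.8] -> q [-0.14 -0.07  0.51  2.25 -0.41  0.53  0.8 ] marg 0.21
4 rows [17.4, 1.9, -30.3, 0.0, 0.0, 0.0] tot [69.6, 7.7, -121.2, 0.0, 0.0, 0.0] -> q [-0.07  0.23  0.43  2.25 -1.02  0.36  1.36] marg 0.00
t 6.05 q [-0.41  0.11  0.27  1.56 -0.71  1.08  1.13]
12 rows [-15.2, -30.8, -18.9, -0.7, 0.9, -4.5] tot [-182.6, -369.9, -226.6, -8.2, 11.2, -53.8] -> q [-0.1  -0.17  0.47  2.22 -0.28  0.62  0.68] marg 0.24
2 rows [12.4, 1.4, -21.6, 0.0, 0.0, 0.0] tot [24.9, 2.8, -43.3, 0.0, 0.0, 0.0] -> q [-0.14 -0.07  0.51  2.25 -0.41  0.53  0.8 ] marg 0.21
4 rows [17.4, 1.9, -30.3, 0.0, 0.0, 0.0] tot [69.6, 7.7, -121.2, 0.0, 0.0, 0.0] -> q [-0.08  0.23  0.43  2.25 -1.02  0.36  1.36] marg 0.00
```

```bash
python3 -c "
from nxt import *
nx(wp(5,.68,.5,35,15),PRE,GR)
nx(wp(0,.66,.45,32,0),PRE,GR)
nx(wp(10,.7,.5,35,0),PRE,GR)"
```

```text
t 6.05 q [-0.41  0.11  0.27  1.56 -0.71  1.08  1.13]
7 rows [0.6, -24.8, -6.0, -0.9, 0.9, -5.8] tot [4.2, -173.4, -42.0, -6.0, 6.1, -40.3] -> q [-0.39  0.03  0.39  1.7  -0.27  0.85  0.46] marg 0.36
9 rows [-18.0, -21.5, -25.3, -0.1, 0.5, -1.5] tot [-161.9, -193.7, -227.9, -1.1, 4.9, -13.7] -> q [-0.25 -0.08  0.61  2.25 -0.39  0.52  0.78] marg 0.21
4 rows [17.4, 1.9, -30.3, 0.0, 0.0, 0.0] tot [69.6, 7.7, -121.2, 0.0, 0.0, 0.0] -> q [-0.15  0.24  0.52  2.25 -1.02  0.38  1.39] marg 0.00
t 6.05 q [-0.41  0.11  0.27  1.56 -0.71  1.08  1.13]
10 rows [-1.3, -23.3, -9.2, -0.7, 1.0, -6.0] tot [-13.3, -232.7, -92.0, -6.6, 10.0, -60.2] -> q [-0.38  0.01  0.4   1.8  -0.02  0.77  0.04] marg 0.36
7 rows [-20.6, -19.2, -25.4, -0.0, 0.3, 0.9] tot [-144.5, -134.4, -177.9, -0.1, 2.0, 6.3] -> q [-0.29 -0.08  0.65  2.25 -0.38  0.52  0.77] marg 0.21
4 rows [17.4, 1.9, -30.3, 0.0, 0.0, 0.0] tot [69.6, 7.7, -121.2, 0.0, 0.0, 0.0] -> q [-0.18  0.25  0.55  2.25 -1.02  0.39  1.4 ] marg 0.00
t 6.05 q [-0.41  0.11  0.27  1.56 -0.71  1.08  1.13]
8 rows [2.0, -13.9, -5.3, -0.7, 0.8, -6.3] tot [16.1, -111.1, -42.0, -5.6, 6.7, -50.3] -> q [-0.51  0.06  0.36  1.67 -0.04  0.81  0.04] marg 0.37
10 rows [-17.4, -25.6, -22.8, -0.1, 0.5, -0.4] tot [-173.8, -256.0, -227.9, -0.7, 4.9, -3.7] -> q [-0.35 -0.09  0.71  2.25 -0.36  0.52  0.75] marg 0.21
4 rows [17.4, 1.9, -30.3, 0.0, 0.0, 0.0] tot [69.6, 7.7, -121.2, 0.0, 0.0, 0.0] -> q [-0.23  0.26  0.6   2.25 -1.02  0.4   1.41] marg 0.00
```

```bash
python3 - <<'E'
from sim import *
from scipy.optimize import least_squares
DD=list(D)+[([-1.42,-.5,1.37,2.33,.92,.52,-.55],[.5439,-.1134,.1983],0),([-.96,-.04,.47,1.99,.5,.69,-.82],[.6287,.1451,.377],0)]
def fk2(q,L):
    T=Ro.identity(); p=np.array([0,0,L[0]])
    off={0:[L[4],L[5],0],1:[0,L[6],L[1]],2:[L[7],L[8],0],3:[L[9],L[10],L[2]],4:[0,0,0],5:[L[11],L[12],0],6:[0,0,L[3]]}
    for i,a in enumerate('zyzyzyz'):
        T=T*Ro.from_euler(a,S[i]*q[i]+(np.pi/2 if i==6 else 0)); p=p+T.apply(off[i])
    return p
w=[1,.3,.3,1,.3,.3]; 
for reg in (.01,.03):
    x0=np.r_[.2,.5,.5,.22,np.zeros(9)]
    o=least_squares(lambda L:np.r_[np.concatenate([10*k*(fk2(q,L)-np.array(p)) for k,(q,p,_) in zip([1,.3,.3,1,.3,.3],DD)]),reg*(L-x0)[4:]],x0)
    print(np.round(o.x,3)); print(np.round([np.linalg.norm(fk2(q,o.x)-np.array(p))*1000 for q,p,_ in DD],1))
E
```

```text
[ 0.282  0.558  0.496  0.339 -0.001 -0.015 -0.015 -0.001 -0.016  0.001
 -0.016  0.001 -0.001]
[0.1 0.9 1.7 0.1 1.4 1.1]
[ 0.282  0.558  0.496  0.339 -0.001 -0.015 -0.015 -0.001 -0.016  0.001
 -0.016  0.001 -0.001]
[0.1 0.9 1.7 0.1 1.4 1.1]
```

```bash
export OMP_NUM_THREADS=1; python3 - <<'E'
s=open('sim.py').read()
s=s.replace("S=[-1,1","""def fk(q,S,PH,L):
    T=Ro.identity(); p=np.array([0,0,.282]); y=-.0155
    off={0:[0,y,0],1:[0,y,.558],2:[0,y,0],3:[0,y,.496],6:[0,0,.339]}
    for i,a in enumerate('zyzyzyz'):
        T=T*Ro.from_euler(a,S[i]*q[i]+(np.pi/2 if i==6 else 0))
        if i in off: p=p+T.apply(off[i])
    return T.as_matrix(),p
S=[-1,1""",1)
open('sim.py','w').write(s)
E
python3 ik.py;  python3 -c "
from nxt import *
nx(PRE,GR)
nx(wp(0,.66,.45,32,0),PRE,GR)
nx(wp(10,.7,.5,35,0),PRE,GR)"
```

```text
catch (np.float64(0.13), array([ 1.14,  0.42, -1.1 ,  2.18,  0.81,  0.33, -0.43]))
pre (np.float64(0.28), array([ 1.2 , -0.03, -0.9 ,  2.18, -0.45,  0.54,  0.74]))
board (np.float64(0.6), array([ 0.09,  0.62, -0.6 ,  1.86,  0.47,  0.81, -0.76]))
board (np.float64(0.7), array([ 0.03,  0.4 , -0.5 ,  1.76,  0.22,  1.04, -0.55]))
cheese -44 (np.float64(0.2), array([ 0.81,  0.61, -1.  ,  2.26,  0.84,  0.7 , -1.56]))
cheese 46 (np.float64(0.2), array([ 0.81,  0.61, -1.  ,  2.26,  0.84,  0.7 ,  0.01]))
in tub 0 (np.float64(0.64), array([ 0.49,  0.5 , -0.5 ,  1.82,  0.3 ,  0.9 , -0.04]))
in tub hi0 (np.float64(0.62), array([ 0.59,  0.41, -0.6 ,  1.84,  0.28,  0.97, -0.02]))
in tub 15 (np.float64(0.43), array([ 0.79,  0.47, -0.8 ,  2.  ,  0.52,  0.6 , -0.2 ]))
in tub hi15 (np.float64(0.44), array([ 0.75,  0.32, -0.7 ,  2.02,  0.25,  0.63,  0.03]))
in tub 30 (np.float64(0.14), array([ 1.02,  0.49, -1.  ,  2.17,  1.05,  0.3 , -0.66]))
in tub hi30 (np.float64(0.15), array([-0.16,  0.18,  0.4 ,  2.26, -0.83,  0.31,  1.07]))
t 6.05 q [-0.41  0.11  0.27  1.56 -0.71  1.08  1.13]
12 rows [-13.1, -30.
[... 553 characters left out ...]
1, 2.0, 6.3] -> q [-0.34 -0.13  0.54  2.25 -0.2   0.51  0.48] marg 0.21
4 rows [17.4, 1.9, -30.3, 0.0, 0.0, 0.0] tot [69.6, 7.7, -121.2, 0.0, 0.0, 0.0] -> q [-0.28  0.22  0.53  2.26 -0.97  0.33  1.2 ] marg 0.05
t 6.05 q [-0.41  0.11  0.27  1.56 -0.71  1.08  1.13]
8 rows [2.0, -13.9, -5.3, -0.7, 0.8, -6.3] tot [16.1, -111.1, -42.0, -5.6, 6.7, -50.3] -> q [-0.54  0.01  0.24  1.68  0.09  0.84 -0.16] marg 0.38
10 rows [-17.4, -25.6, -22.8, -0.1, 0.5, -0.4] tot [-173.8, -256.0, -227.9, -0.7, 4.9, -3.7] -> q [-0.41 -0.14  0.61  2.25 -0.17  0.51  0.45] marg 0.21
4 rows [17.4, 1.9, -30.3, 0.0, 0.0, 0.0] tot [69.6, 7.7, -121.2, 0.0, 0.0, 0.0] -> q [-0.38  0.2   0.65  2.26 -0.95  0.36  1.19] marg 0.07
```

{"fn": "servo_tool", "kwargs": {
  "targets": [
    [[0, -13, -31, -22, -0.7, 0.9, -4.5], [0, -13, -31, -22, -0.7, 0.9, -4.5], [0, -13, -31, -22, -0.7, 0.9, -4.5], [0, -13, -31, -22, -0.7, 0.9, -4.5], [0, -13, -31, -22, -0.7, 0.9, -4.5], [0, -13, -31, -22, -0.7, 0.9, -4.5], [0, -13, -31, -22, -0.7, 0.9, -4.5], [0, -13, -30, -22, -0.7, 0.9, -4.5], [0, -13, -30, -22, -0.7, 0.9, -4.5], [0, -13, -30, -23, -0.7, 0.9, -4.5], [0, -13, -30, -23, -0.7, 0.9, -4.5], [0, -14, -30, -24, -0.7, 0.9, -4.5]]
  ]
}}

```text
time_s: 7.25
ee_pos: [0.516, -0.1347, 0.2724]
orientation: [[-0.099, 0.86, 0.5], [0.995, 0.089, 0.043], [-0.007, 0.502, -0.865]]
ft_force: [0.4, -0.0, -0.0]
grip_width: 0.999
grasp_force: 0.0
```

```bash
python3 -c "
from nxt import *
nx(PRE,GR)"
```

```text
t 7.25 q [-0.14 -0.1   0.36  2.24 -0.24  0.51  0.51]
1 rows [-0.5, 0.3, -0.3, 0.4, 0.1, 0.6] tot [-0.5, 0.3, -0.3, 0.4, 0.1, 0.6] -> q [-0.15 -0.1   0.37  2.24 -0.27  0.51  0.55] marg 0.22
4 rows [17.4, 1.9, -30.3, 0.0, 0.0, 0.0] tot [69.6, 7.7, -121.2, 0.0, 0.0, 0.0] -> q [-0.08  0.22  0.31  2.24 -0.9   0.28  1.13] marg 0.12
```

The model now predicts well, so I'll go down along the normal.

{"fn": "servo_tool", "kwargs": {
  "force": 40,
  "targets": [
    [[0, 15, 2, -26, 0.4, 0, 0.6], [0, 15, 1, -26, 0, 0, 0], [0, 15, 2, -26, 0, 0, 0], [0, 12, 1, -20, 0, 0, 0], [0, 8, 1, -13, 0, 0, 0], [0, 4, 1, -10, 0, 0, 0], [0, 0, 0, 0, 0, 0, 0]]
  ]
}}

```text
time_s: 7.95
ee_pos: [0.5854, -0.1255, 0.1503]
orientation: [[-0.113, 0.86, 0.497], [0.994, 0.097, 0.057], [0.001, 0.5, -0.866]]
ft_force: [-0.5, -0.3, 0.4]
grip_width: 1.003
grasp_force: 0.0
```

```bash
python3 - <<'E'
from h import *
from plant import imaging
go(CATCH-.02*N,RT)
p,d=imaging.grab_frame("wrist"); q,_=imaging.grab_frame("side")
a=cv2.resize(p[100:400,120:520],(533,400)); b=cv2.resize(q[170:320,170:300],(260,300)); c=np.zeros((400,793,3),np.uint8); c[:,:533]=a; c[:300,533:]=b; cv2.imwrite("pics/g1.png",c)
E
```

```text
t 7.95 shift [-0.3 -1.2  0.6] turn [-0.03 -0.01 -0.13] |1.3 mm 0.1 deg| q [-0.07  0.23  0.29  2.24 -0.9   0.28  1.13]
```

View pics/g1.png

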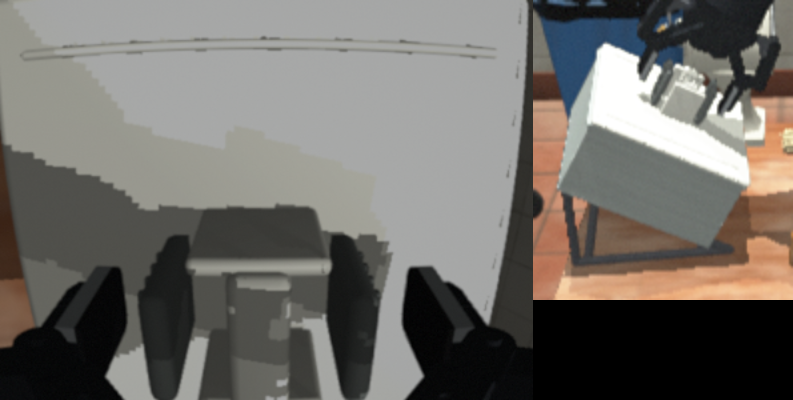

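The fingers straddle both grey buttons, with pads at (120,300) and (405,300) and buttons at (165,310) and (352,310). They are centred, so I'll pinch.

{"fn": "servo_tool", "kwargs": {
  "force": 60,
  "targets": [
    [[255, 0, 0, 0, 0, 0, 0], [255, 0, 0, 0, 0, 0, 0], [255, 0, 0, 0, 0, 0, 0], [255, 0, 0, 0, 0, 0, 0], [255, 0, 0, 0, 0, 0, 0], [255, 0, 0, 0, 0, 0, 0], [255, 0, 0, 0, 0, 0, 0], [255, 0, 0, 0, 0, 0, 0]]
  ]
}}

```text
time_s: 8.85
ee_pos: [0.585, -0.1255, 0.1527]
orientation: [[-0.113, 0.859, 0.5], [0.994, 0.097, 0.057], [0.001, 0.503, -0.864]]
ft_force: [-20.7, 0.9, 22.9]
grip_width: 0.434
grasp_force: 56.7
```

{"fn": "servo_tool", "kwargs": {
  "targets": [
    [[255, -2, 0, 3, 0, 0, 0], [255, -3, 0, 5, 0, 0, 0], [255, -4, 0, 7, 0, 0, 0], [255, -5, -1, 9, 0, 0, 0], [255, -5, 0, 9, 0, 0, 0], [255, -8, -1, 14, 0, 0, 0], [255, -10, -1, 17, 0, 0, 0]]
  ]
}}

```text
time_s: 9.55
ee_pos: [0.548, -0.1284, 0.216]
orientation: [[-0.113, 0.86, 0.498], [0.994, 0.098, 0.056], [-0.0, 0.501, -0.865]]
ft_force: [-0.1, -0.4, -2.0]
grip_width: 0.424
grasp_force: 61.4
```

```bash
python3 - <<'E'
from nxt import *
from plant import imaging
q,_=imaging.grab_frame("side"); cv2.imwrite("pics/s2.png",cv2.resize(q[100:340,130:390],None,fx=2,fy=2))
B=np.array([.594,.160,0]); RB=toolR(0,0,0)
nx((RT,CATCH+.14*N),(RB,B+[0,0,.18]),(RB,B+[0,0,.044]))
print("board yaw variants"); 
E
```

```text
t 9.60 q [-0.24  0.04  0.47  2.26 -0.51  0.39  0.77]
2 rows [-21.0, -3.1, 35.4, -0.0, 0.1, -0.0] tot [-41.9, -6.1, 70.8, -0.0, 0.2, -0.0] -> q [-0.25 -0.16  0.46  2.24 -0.18  0.56  0.46] marg 0.21
8 rows [11.1, 36.9, -13.7, -0.2, 3.7, -0.8] tot [88.4, 295.5, -109.4, -1.7, 30.0, -6.2] -> q [-0.47  0.38  0.14  1.8  -0.06  0.97 -0.31] marg 0.25
4 rows [0.0, 0.0, -34.0, 0.0, 0.0, 0.0] tot [0.0, 0.0, -136.0, 0.0, 0.0, 0.0] -> q [-0.45  0.55  0.11  1.88 -0.09  0.71 -0.29] marg 0.55
board yaw variants
```

View pics/s2.png

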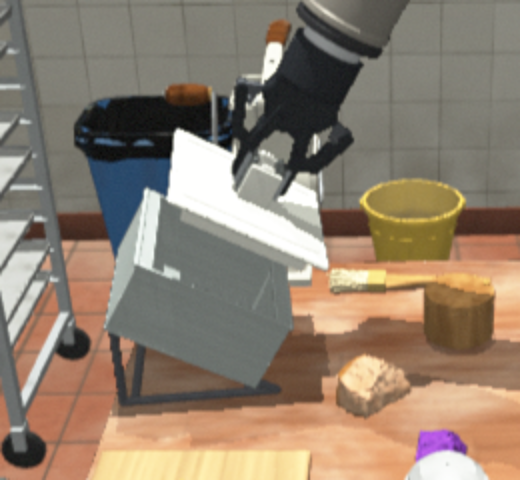

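The lid is drawn off and held, with the tub open below it at (200,250). I'll carry it over to the board, high first.

{"fn": "servo_tool", "kwargs": {
  "targets": [
    [[255, -21, -3, 35, 0, 0, 0], [255, -21, -3, 35, 0, 0.2, 0], [255, 8, 33, 0, -0.2, 3.3, -0.7], [255, 10, 33, 0, -0.2, 3.3, -0.7], [255, 10, 33, 0, -0.2, 3.3, -0.7], [255, 10, 33, -1, -0.2, 3.3, -0.7], [255, 10, 33, -4, -0.2, 3.3, -0.7], [255, 10, 33, -4, -0.2, 3.3, -0.7], [255, 10, 33, -4, -0.2, 3.3, -0.7], [255, 10, 33, -4, -0.2, 3.3, -0.7], [255, 10, 32, -5, -0.2, 3.6, -0.6]]
  ]
}}

```text
time_s: 10.7
ee_pos: [0.5948, 0.1635, 0.2638]
orientation: [[-0.003, 1.0, -0.004], [1.0, 0.003, -0.001], [-0.001, -0.004, -1.0]]
ft_force: [-0.1, -0.7, -1.7]
grip_width: 0.426
grasp_force: 61.8
```

```bash
python3 - <<'E'
from nxt import *
B=np.array([.594,.160,0]); RB=toolR(0,0,0)
nx((RB,B+[0,0,.1]),(RB,B+[0,0,.046]))
E
```

```text
t 10.70 q [-0.45  0.31  0.1   1.71 -0.03  1.13 -0.34]
4 rows [-0.2, -0.9, -40.9, 0.0, -0.1, -0.0] tot [-0.8, -3.5, -163.8, 0.1, -0.2, -0.2] -> q [-0.43  0.47  0.08  1.86 -0.05  0.81 -0.32] marg 0.60
2 rows [0.0, 0.0, -27.0, 0.0, 0.0, 0.0] tot [0.0, 0.0, -54.0, 0.0, 0.0, 0.0] -> q [-0.43  0.55  0.07  1.88 -0.06  0.72 -0.32] marg 0.56
```

{"fn": "servo_tool", "kwargs": {
  "targets": [
    [[255, -1, -3, -40, 0, -0.2, -0.2], [255, 0, 0, -42, 0, 0, 0], [255, 0, 0, -42, 0, 0, 0], [255, 0, 0, -40, 0, 0, 0], [255, 0, 0, -25, 0, 0, 0], [255, 0, 0, -15, 0, 0, 0], [255, 0, 0, -8, 0, 0, 0], [255, 0, 0, -4, 0, 0, 0], [255, 0, 0, 0, 0, 0, 0]]
  ]
}}

```text
time_s: 11.6
ee_pos: [0.5941, 0.1587, 0.0485]
orientation: [[0.001, 1.0, 0.003], [1.0, -0.001, -0.001], [-0.001, 0.003, -1.0]]
ft_force: [-0.6, 0.4, -1.9]
grip_width: 0.429
grasp_force: 61.8
```

{"fn": "servo_tool", "kwargs": {
  "targets": [
    [[255, 0, 0, -1.5, 0, 0, 0], [255, 0, 0, -1, 0, 0, 0], [255, 0, 0, 0, 0, 0, 0]]
  ]
}}

```text
time_s: 11.9
ee_pos: [0.5938, 0.1586, 0.0458]
orientation: [[0.001, 1.0, 0.002], [1.0, -0.001, -0.001], [-0.001, 0.002, -1.0]]
ft_force: [-0.7, -1.0, -2.0]
grip_width: 0.424
grasp_force: 61.8
```

{"fn": "servo_tool", "kwargs": {
  "targets": [
    [[255, 0, 0, -1, 0, 0, 0], [255, 0, 0, -1, 0, 0, 0], [255, 0, 0, 0, 0, 0, 0]]
  ]
}}

```text
time_s: 12.2
ee_pos: [0.594, 0.1587, 0.0453]
orientation: [[0.001, 1.0, 0.003], [1.0, -0.001, -0.001], [-0.001, 0.003, -1.0]]
ft_force: [-9.2, -1.5, 27.5]
grip_width: 0.423
grasp_force: 67.7
```

Contact with the board. I'll release and rise.

{"fn": "servo_tool", "kwargs": {
  "targets": [
    [[255, 0, 0, 1, 0, 0, 0], [0, 0, 0, 0, 0, 0, 0], [0, 0, 0, 0, 0, 0, 0], [0, 0, 0, 0, 0, 0, 0], [0, 0, 0, 0, 0, 0, 0], [0, 0, 0, 15, 0, 0, 0], [0, 0, 0, 35, 0, 0, 0], [0, 0, 0, 40, 0, 0, 0], [0, 0, 0, 40, 0, 0, 0]]
  ]
}}

```text
time_s: 13.1
ee_pos: [0.5935, 0.1584, 0.1769]
orientation: [[0.001, 1.0, 0.002], [1.0, -0.001, -0.002], [-0.002, 0.002, -1.0]]
ft_force: [0.3, 1.0, 0.1]
grip_width: 0.996
grasp_force: 0.0
```

```bash
python3 - <<'E'
from nxt import *
from plant import imaging
for n in ("top","side"):
    p,d=imaging.grab_frame(n); c=imaging.camera_info(n); np.savez(n+"1.npz",p=p,d=d,**{k:np.array(c[k]) for k in("fx","fy","cx","cy","R","t")})
    cv2.imwrite(f"pics/{n}1.png",p)
t=load("top1"); W=cloud(t)
def rect(u0,u1,v0,v1,lo,hi):
    X=W[v0:v1,u0:u1]; m=((X[...,2]>lo)&(X[...,2]<hi)&(t['d'][v0:v1,u0:u1]>0)).astype(np.uint8); n,l,st,_=cv2.connectedComponentsWithStats(m); P=X[l==1+np.argmax(st[1:,4])]
    a=cv2.minAreaRect((P[:,:2]*1000).astype(np.float32)); return np.round(a[0],1),np.round(a[1],1),round(a[2],1),np.round(np.median(P[:,2]),3),len(P)
print("lid",rect(195,320,110,230,.026,.05)); print("cheese",rect(320,365,220,270,.01,.1)); print("cheese hi",rect(320,365,220,270,.03,.1))
print("cheese plane45"); cv2.imwrite("pics/both.png",np.hstack([cv2.resize(t['p'][100:300,190:440],(500,400)),cv2.resize(load("side1")['p'][180:420,150:330],(300,400))]))
# cheese IK & path options
for d in (46,-44):
  for tl in (0,-10):
    R=toolR(0,tl,d); C=np.array([.4245,-.050,.008]); print(d,tl); nx((R,C+[0,0,.12]),(R,C))
E
```

```text
lid (array([593.5, 104.6]), array([177. ,  90.1]), 2.2, np.float64(0.038), 1960)
cheese (array([424.5, -50.1]), array([71.5, 45.3]), 45.1, np.float64(0.033), 592)
cheese hi (array([428.9, -49.5]), array([62.5, 39.5]), 44.5, np.float64(0.038), 368)
cheese plane45
46 0
t 13.20 q [-0.44  0.38  0.1   1.8  -0.04  0.96 -0.33]
8 rows [-21.5, -26.2, -6.6, -0.0, 0.1, 5.8] tot [-171.9, -209.3, -53.1, -0.3, 0.5, 46.1] -> q [-0.07  0.16  0.03  2.24 -0.01  0.74  0.77] marg 0.22
3 rows [0.0, 0.0, -40.0, 0.0, 0.0, 0.0] tot [0.0, 0.0, -120.0, 0.0, 0.0, 0.0] -> q [-0.06  0.4   0.02  2.31 -0.02  0.44  0.79] marg 0.15
46 -10
t 13.20 q [-0.44  0.38  0.1   1.8  -0.04  0.96 -0.33]
8 rows [-21.5, -26.2, -6.6, -0.5, 1.2, 5.7] tot [-171.9, -209.3, -53.1, -4.3, 10.0, 45.9] -> q [-0.16  0.23  0.04  2.17  0.13  0.89  0.59] marg 0.29
3 rows [0.0, 0.0, -40.0, 0.0, 0.0, 0.0] tot [0.0, 0.0, -120.0, 0.0, 0.0, 0.0] -> q [-0.16  0.45  0.05  2.23  0.16  0.6   0.55] marg 0.23
-44 0
t 13.20 q [-0.44  0.38  0.1   1.8  -0.04  0.96 -0.33]
7 rows [-24.6, -29.9, -7.6, 0.0, 0.1, -6.3] tot [-171.9, -209.3, -53.1, 0.1, 0.6, -43.9] -> q [-0.32  0.16  0.31  2.25 -0.07  0.74 -0.73] marg 0.21
3 rows [0.0, 0.0, -40.0, 0.0, 0.0, 0.0] tot [0.0, 0.0, -120.0, 0.0, 0.0, 0.0] -> q [-0.23  0.41  0.23  2.32 -0.22  0.43 -0.59] marg 0.14
-44 -10
t 13.20 q [-0.44  0.38  0.1   1.8  -0.04  0.96 -0.33]
7 rows [-24.6, -29.9, -7.6, 0.6, 1.4, -6.3] tot [-171.9, -209.3, -53.1, 4.0, 10.1, -43.8] -> q [-0.2   0.24  0.29  2.16 -0.23  0.9  -0.52] marg 0.30
3 rows [0.0, 0.0, -40.0, 0.0, 0.0, 0.0] tot [0.0, 0.0, -120.0, 0.0, 0.0, 0.0] -> q [-0.13  0.47  0.22  2.22 -0.36  0.63 -0.39] marg 0.24
```

View pics/both.png

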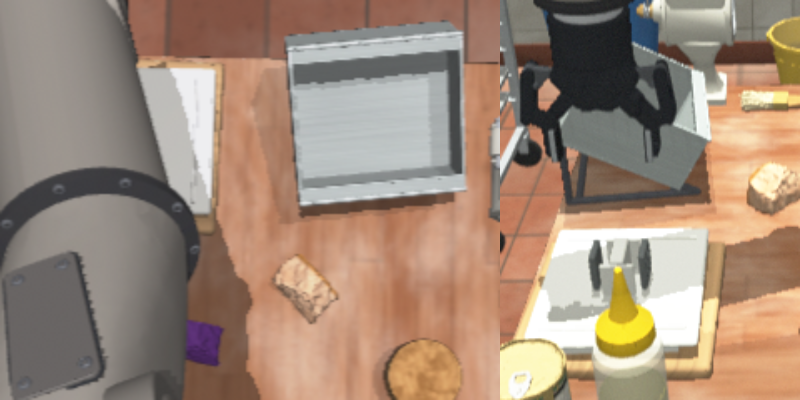

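The lid lies flat, right way up and centred on the board (side crop, 620,290). The cheese is unmoved at crop (305,288) and the tub is open. Now the cheese.

{"fn": "servo_tool", "kwargs": {
  "force": 40,
  "targets": [
    [[0, -24, -30, 0, 0, 0, -6.3], [0, -24, -30, 0, 0, 0, -6.3], [0, -24, -30, 0, 0, 0, -6.3], [0, -24, -30, 0, 0, 0, -6.3], [0, -24, -30, -5, 0, 0, -6.3], [0, -24, -30, -20, 0, 0, -6.3], [0, -24, -29, -30, 0, 0, -6.2], [0, 0, 0, -30, 0, 0, 0], [0, 0, 0, 0, 0, 0, 0]]
  ]
}}

```text
time_s: 14.1
ee_pos: [0.4236, -0.051, 0.0877]
orientation: [[0.696, 0.718, -0.004], [0.718, -0.696, -0.003], [-0.004, -0.001, -1.0]]
ft_force: [0.4, -0.1, 0.8]
grip_width: 0.998
grasp_force: 0.0
```

```bash
python3 - <<'E'
from nxt import *
from plant import imaging
R=toolR(0,0,-44.5); nx((R,np.array([.426,-.050,.004])))
c=imaging.camera_info("wrist"); p,d=imaging.grab_frame("wrist"); cv2.imwrite("pics/w3.png",p)
def fpix(X):
    v=c['R']@X+c['t']; rr=np.hypot(v[0],v[1]); th=np.arctan2(rr,v[2]); return np.round([c['cx']+c['fx']*th*v[0]/rr,c['cy']+c['fy']*th*v[1]/rr])
u=np.array([1,1,0])/2**.5;v=np.array([1,-1,0])/2**.5
for a,b in((-1,-1),(-1,1),(1,1),(1,-1)): print(fpix(np.array([.426,-.05,.045])+a*u*.037+b*v*.0235))
E
```

```text
t 14.10 q [-0.29  0.24  0.29  2.28 -0.11  0.64 -0.69]
2 rows [1.2, 0.5, -41.9, 0.1, -0.1, -0.2] tot [2.4, 1.0, -83.7, 0.2, -0.2, -0.4] -> q [-0.23  0.42  0.23  2.32 -0.22  0.42 -0.59] marg 0.14
[279. 326.]
[361. 327.]
[369. 198.]
[277. 197.]
```

View pics/w3.png

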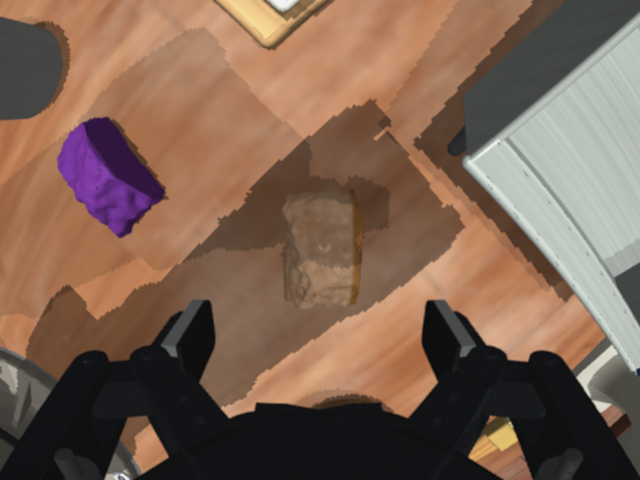

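The gripper is aligned with the beige cheese at (322,250), which sits about 5 mm further along its long axis than I predicted. I'll shift slightly, go down and grip.

{"fn": "servo_tool", "kwargs": {
  "targets": [
    [[0, 3, 2, -30, 0, 0, 0], [0, 2, 2, -30, 0, 0, 0], [0, 0, 0, -16, 0, 0, 0], [0, 0, 0, -8, 0, 0, 0], [255, 0, 0, 0, 0, 0, 0], [255, 0, 0, 0, 0, 0, 0], [255, 0, 0, 0, 0, 0, 0], [255, 0, 0, 0, 0, 0, 0], [255, 0, 0, 0, 0, 0, 0], [255, 0, 0, 0, 0, 0, 0]]
  ]
}}

```text
time_s: 15.15
ee_pos: [0.4315, -0.0463, 0.0067]
orientation: [[0.695, 0.719, 0.002], [0.719, -0.695, -0.002], [0.0, 0.003, -1.0]]
ft_force: [-1.8, 0.0, 15.3]
grip_width: 0.525
grasp_force: 38.4
```

```bash
python3 - <<'E'
from nxt import *
T20=toolR(6.3,20,0); zt=T20[:,2]
G=CATCH-.074*N+zt*.015
s=status.read_state(); up=(s['orientation'],s['ee_pos']+[0,0,.24])
nx(up,(T20,G+.15*N),(T20,G))
T=toolR(6.3,12,0); G=CATCH-.074*N+T[:,2]*.015
nx(up,(T,G+.15*N),(T,G))
E
```

```text
t 15.15 q [-0.23  0.42  0.22  2.31 -0.21  0.43 -0.6 ]
6 rows [0.0, 0.0, 40.0, 0.0, 0.0, 0.0] tot [0.0, 0.0, 240.0, 0.0, 0.0, 0.0] -> q [-0.38 -0.01  0.34  2.12  0.01  1.03 -0.81] marg 0.16
9 rows [12.3, -9.5, -3.0, -0.7, -2.2, 5.5] tot [111.0, -85.2, -26.8, -6.6, -19.4, 49.8] -> q [-0.21  0.09  0.42  2.15 -0.25  0.6   0.5 ] marg 0.31
4 rows [18.6, 2.1, -32.5, 0.0, 0.0, 0.0] tot [74.6, 8.3, -129.9, 0.0, 0.0, 0.0] -> q [-0.08  0.4   0.27  2.1  -0.56  0.36  0.76] marg 0.20
t 15.15 q [-0.23  0.42  0.22  2.31 -0.21  0.43 -0.6 ]
6 rows [0.0, 0.0, 40.0, 0.0, 0.0, 0.0] tot [0.0, 0.0, 240.0, 0.0, 0.0, 0.0] -> q [-0.38 -0.01  0.34  2.12  0.01  1.03 -0.81] marg 0.16
8 rows [13.6, -10.7, -3.4, -0.5, -1.4, 6.3] tot [109.0, -85.4, -27.3, -4.0, -11.6, 50.2] -> q [-0.19  0.14  0.39  2.05 -0.17  0.76  0.4 ] marg 0.35
4 rows [18.6, 2.1, -32.5, 0.0, 0.0, 0.0] tot [74.6, 8.3, -129.9, 0.0, 0.0, 0.0] -> q [-0.12  0.44  0.3   2.01 -0.35  0.54  0.54] marg 0.38
```

Gripped at about 45 mm. I'll lift, turn and go above the tub at a 20° tilt.

{"fn": "servo_tool", "kwargs": {
  "targets": [
    [[255, 0, 0, 20, 0, 0, 0], [255, 0, 0, 40, 0, 0, 0], [255, 0, 0, 45, 0, 0, 0], [255, 0, 0, 45, 0, 0, 0], [255, 0, 0, 45, 0, 0, 0], [255, 0, 0, 45, 0, 0, 0], [255, 0, 0, 0, 0, 0, 0]]
  ]
}}

```text
time_s: 15.85
ee_pos: [0.433, -0.0465, 0.2515]
orientation: [[0.695, 0.718, 0.01], [0.719, -0.696, -0.0], [0.007, 0.007, -1.0]]
ft_force: [0.4, -0.5, -2.0]
grip_width: 0.52
grasp_force: 42.7
```

{"fn": "servo_tool", "kwargs": {
  "targets": [
    [[255, 12, -10, -3, -0.7, -2.2, 5.5], [255, 12, -10, -3, -0.7, -2.2, 5.5], [255, 12, -10, -3, -0.7, -2.2, 5.5], [255, 12, -10, -3, -0.7, -2.2, 5.5], [255, 12, -9, -3, -0.7, -2.2, 5.5], [255, 12, -9, -3, -0.7, -2.1, 5.5], [255, 13, -9, -3, -0.8, -2.1, 5.6], [255, 13, -9, -3, -0.8, -2.1, 5.6], [255, 13, -9, -3, -0.8, -2.1, 5.6]]
  ]
}}

```text
time_s: 16.75
ee_pos: [0.5417, -0.1317, 0.2186]
orientation: [[-0.114, 0.934, 0.339], [0.993, 0.107, 0.039], [-0.0, 0.341, -0.94]]
ft_force: [0.1, 0.4, -1.5]
grip_width: 0.524
grasp_force: 42.6
```

```bash
python3 - <<'E'
from nxt import *
from plant import imaging
T20=toolR(6.3,20,0); G=CATCH-.074*N+T20[:,2]*.015
nx((T20,G+.15*N),(T20,G))
p,_=imaging.grab_frame("side"); w,_=imaging.grab_frame("wrist")
cv2.imwrite("pics/m1.png",np.hstack([cv2.resize(p[80:320,130:390],(433,400)),cv2.resize(w[100:400,120:390],(360,400))]))
E
```

```text
t 16.75 q [-0.21  0.09  0.43  2.14 -0.25  0.6   0.51]
1 rows [0.8, 0.3, 1.3, 0.0, -0.1, -0.2] tot [0.8, 0.3, 1.3, 0.0, -0.1, -0.2] -> q [-0.22  0.09  0.43  2.14 -0.25  0.6   0.5 ] marg 0.32
4 rows [18.6, 2.1, -32.5, 0.0, 0.0, 0.0] tot [74.6, 8.3, -129.9, 0.0, 0.0, 0.0] -> q [-0.09  0.4   0.28  2.1  -0.57  0.37  0.76] marg 0.21
```

View pics/m1.png

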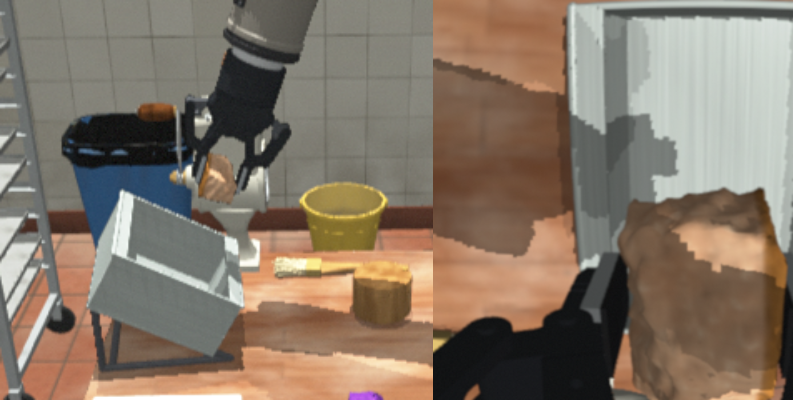

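The cheese is held over the mouth (side crop, 218,180). I'll lower it in and release.

{"fn": "servo_tool", "kwargs": {
  "targets": [
    [[255, 17, 2, -28, 0, 0, 0], [255, 17, 2, -30, 0, 0, 0], [255, 17, 2, -30, 0, 0, 0], [255, 12, 1, -21, 0, 0, 0], [255, 7, 1, -12, 0, 0, 0], [255, 4, 0, -7, 0, 0, 0], [255, 0, 0, 0, 0, 0, 0]]
  ]
}}

```text
time_s: 17.55
ee_pos: [0.6155, -0.1233, 0.0903]
orientation: [[-0.109, 0.935, 0.337], [0.994, 0.102, 0.038], [0.001, 0.339, -0.941]]
ft_force: [-0.2, -1.3, -0.8]
grip_width: 0.522
grasp_force: 42.7
```

{"fn": "servo_tool", "kwargs": {
  "targets": [
    [[70, 0, 0, 0, 0, 0, 0], [70, 0, 0, 0, 0, 0, 0], [70, 0, 0, 0, 0, 0, 0], [70, 0, 0, 0, 0, 0, 0], [70, -5, 0, 8, 0, 0, 0], [70, -12, -1, 20, 0, 0, 0], [70, -17, -2, 30, 0, 0, 0], [70, -17, -2, 30, 0, 0, 0], [70, -17, -2, 30, 0, 0, 0], [70, -17, -2, 30, 0, 0, 0], [70, -10, 0, 30, 0, 0, 0], [70, 0, 0, 0, 0, 0, 0]]
  ]
}}

```text
time_s: 18.75
ee_pos: [0.521, -0.1333, 0.2738]
orientation: [[-0.108, 0.932, 0.345], [0.994, 0.101, 0.039], [0.001, 0.347, -0.938]]
ft_force: [0.3, -0.9, -0.4]
grip_width: 0.729
grasp_force: 0.0
```

```bash
python3 - <<'E'
from nxt import *
from plant import imaging
s=status.read_state(); print(s['time_s'],s['ee_pos'],s['grip_width'],s['ft_force'])
p,_=imaging.grab_frame("top"); w,_=imaging.grab_frame("wrist")
cv2.imwrite("pics/m2.png",np.hstack([cv2.resize(p[90:330,190:440],(417,400)),cv2.resize(w[0:480,100:540],(367,400))]))
E
```

```text
18.75 [ 0.52095828 -0.13333631  0.27376604] 0.7292289239639124 [ 0.2700705  -0.92507167 -0.36465046]
```

View pics/m2.png

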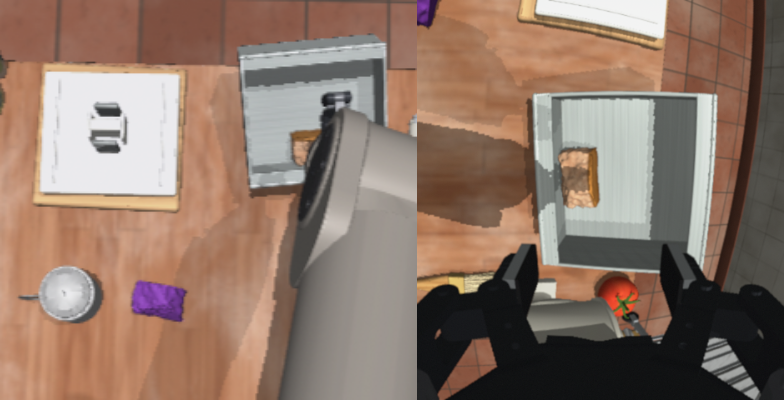

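The cheese rests in the tub (wrist crop, 578,177), the lid is on the middle of the board (top crop, 108,130), and the robot is clear of everything. Handing in.

```bash
python3 -c "
from plant import r
print(r.sign_off())"
```

```text
the job is handed in; nothing more can be done
None
```

The lid is flat and right way up on the middle of the board and the cheese is in the tub; I handed the job in at about 19 s, with the robot clear of everything.

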